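# Lock the sewing box with its twist key

## Task

One of the two red twist keys on top of the wooden sewing box is still turned crosswise and standing proud, so the box is not locked. Take it by its handle and, pressing only lightly and without lifting it out of its well, turn it until its tongue drops into the slot and the key is fully home like the other one, then let go. Leave the other key as it is.

Things in the scene. Friction and masses are not known exactly. Their poses are not given: they have to be found in the camera images.
- box: Heavy sewing box, fixed in place: two pale wood tiers under a darker lid, 160 mm along its x, 260 mm along its y (the long side), 120 mm high. Origin at the centre of its underside, z up. A thin brass inlay on the lid's centre line runs along y, as the key slots do.
- lid_top (a point): Centre of the lid's flat top, 120 mm above the box's origin, same axes. Two round wells, 53 mm wide, 16 mm deep, are centred at x = 0, y = -70 and +70 mm, a key in each. In each well's floor, hidden by its key, is a slot 50 mm long along y, 16 mm wide, 14 mm deep. A key's tongue drops in when its handle is in line with y within about 10 degrees; half a turn is the same.
- key_grip (a point): Loose key, in either well: centre of its red handle, a bar 14 mm thick (key x), 40 long (key y), 46 high. Below it a white plug 48 mm wide, 16 high, then a tongue 44 x 8 mm (long way along key y), 10 high. 60 g. Starts 45 to 90 degrees off the slot, either way; the tongue rests on the well's floor, the plug 10 mm proud, this point 33 mm above the lid's top. Play 2.5 mm all round.
- homekey_grip (a point): The other key, the same in shape and colour, already home in the other well: handle in line with the box's long side, plug flush with the lid, its handle's centre (this point) 23 mm above the lid's top. The loose key must end like this, 10 mm lower than it starts. Leave this one alone.

How it is judged:
By the outcome, as a careful person would: the job done as asked, in the order asked, and still so for the second after the job is handed in, with the robot touching nothing.
It also fails if it takes over 32 s, if anything falls off the work surface, if the arm or the gripper's body presses on something with over 40 N, if the wrist force passes 120 N, or if a joint passes its speed limit or range.

## Robot

A 7-joint arm with a two-finger parallel gripper is mounted at the origin on the work surface. World frame = base frame: x ahead of the robot, y to its left, z up, the work surface at z = 0. Lengths are in m, angles in rad, forces in N, time in s.
With the tool pointing down it reaches from about 0.35 to 0.9 m from the base axis. Payload 19.9 kg.
Tool frame: the origin (TCP) lies between the finger pads; the fingertips stand 19 mm ahead of it and the grasp point (between the pads) is the TCP; z points along the fingers, y is the direction in which the jaws open and shut (so a half turn about z gives the same grasp; the last joint's range is limited). The gripper opens to 94 mm and grips with 3 to 60 N. Pads are 16 mm wide; open, the fingers measure 119 mm over their backs; the gripper's body (75 mm by 177 mm) begins 78 mm behind the grasp point.
Start: joints at [-1.325, 0.417, -0.01, 1.614, 0.005, 1.111, -0.053], TCP at [0.177, 0.599, 0.224] pointing down, gripper open.
Joint ranges: [-2.81, 2.81], [-0.39, 2.02], [-1.27, 1.25], [0.06, 2.57], [-1.19, 4.33], [0.19, 2], [-2.82, 2.82]. Speed limits (rad/s): [1.89, 1.89, 2.39, 2.39, 3.01, 3.01, 3.01].

## Interface

Orientations are given as a 3x3 rotation matrix whose columns are the frame's x, y, z axes.
In Python, from rig import robot gives the robot as it stands. Calls block until the motion is done:
- robot.move_ptp(position, orientation): joint-space move of the TCP to a pose.
- robot.move_linear(position, velocity=0.15, frame=None, threshold=None): straight line of the TCP; frame=None keeps the orientation; velocity is the mean speed in m/s. With threshold (N) it stops when the force on the tool has changed by that much, and returns True; else False.
- robot.goto_joints(angles): joint-space move.
- robot.gripper_to(opening): finger opening in m; the grip force is fixed at half the most; returns when the fingers have stopped.
- robot.pause(seconds).
- robot.ik(position, orientation): joint angles nearest the present ones, or None.
- robot.get_state(): the state.
- robot.grab_frame(name): name is "scene" or "side" or "wrist"; returns the picture (420x560x3 uint8, red, green, blue); there is no depth.
- robot.camera_info(name): a dict with "fx", "fy", "cx", "cy" (pixels), "rvec" (rotation vector, rad) and "tvec" (3), from world to camera coordinates, as OpenCV has them. Camera axes: x right, y down, z forward; pixel columns grow to the right and rows downward; lengths in m; the calibration is good to about 2 mm. A picture is of the moment at which its call begins: read the wrist's pose just before it. camera_info takes no time and is no camera call; for the wrist camera it gives the pose at the moment of the call.
A pose or a line that the arm cannot do raises robot.PlanningError and nothing moves.
- robot.sign_off(): hands the job in, once; it reports no verdict.
The state is a dict: "time": time; "qpos": joint angles; "joint_vel": joint speeds; "effort": joint torques, N m; "ee_pos": TCP position; "tool_rot": TCP orientation; "force": force on the tool from outside, world axes, zero at the start; "moment": the same for the moment, N m; "opening": finger opening in m.
Only numpy, scipy, OpenCV 4.12 (cv2) and the standard library are available. Lean on these libraries where they do the work, as an engineer would, in place of code of your own. Each camera call takes 0.05 s, during which the arm holds its last target.

## Working session

There is one attempt and no reset: what is moved stays moved. The work goes in short steps, each a Python script; the robot and the scene stay as the last script left them, time stands still between calls to the robot, and variables do not carry over. Pictures are saved under pics/ and viewed, and the job is handed in when it is done.

```bash
ls; mkdir -p pics; python3 - <<'E'
from rig import robot
import cv2
for n in ("scene","side","wrist"):
    c=robot.camera_info(n); print(n,c)
    im=robot.grab_frame(n); cv2.imwrite(f"pics/{n}0.png",im[:,:,::-1])
print(robot.get_state())
E
```

```text
pics
scene {'fx': 435.49379632015564, 'fy': 435.49379632015564, 'cx': 289.41069542230514, 'cy': 213.28828289009326, 'rvec': array([ 0.90718452,  2.3958211 , -1.18748029]), 'tvec': array([ 0.40346304, -0.16420057,  1.06127257])}
side {'fx': 474.4078652983535, 'fy': 474.4078652983535, 'cx': 270.48872709163254, 'cy': 213.94071417348945, 'rvec': array([ 0.67579988,  2.68645677, -1.05911629]), 'tvec': array([ 0.48264152, -0.1463998 ,  0.94437879])}
wrist {'fx': 321.04467812516583, 'fy': 321.04467812516583, 'cx': 282.85945442377573, 'cy': 207.67177000105033, 'rvec': array([-2.327153  , -1.74177012, -0.24359006]), 'tvec': array([-0.62382483, -0.03004417,  0.39235171])}
{'time': 0.15, 'qpos': array([-1.32551067,  0.41788779, -0.01032107,  1.61401452,  0.00470692,
        1.110683  , -0.05302509]), 'joint_vel': array([ 0.00018605, -0.00380322, -0.0013514 , -0.00249742, -0.00050583,
       -0.00068143, -0.00035688]), 'effort': array([ 1.17141833e-03, -8.51541853e+01,  6.39252160e-01, -4.26128805e+01,
       -4.88084543e-02,  1.72363344e-02,  4.16096316e-05]), 'ee_pos': array([0.17671794, 0.59922231, 0.22394609]), 'tool_rot': array([[-9.59158671e-01,  2.82868530e-01, -1.98248006e-04],
       [ 2.82868588e-01,  9.59158205e-01, -9.48421576e-04],
       [-7.81274148e-05, -9.65764912e-04, -9.99999531e-01]]), 'force': array([ 1.10605749, -0.16674081, -0.16045642]), 'moment': array([ 0.01633008, -0.01330269, -0.02321872]), 'opening': 0.09367951619251201}
```

View pics/scene0.png

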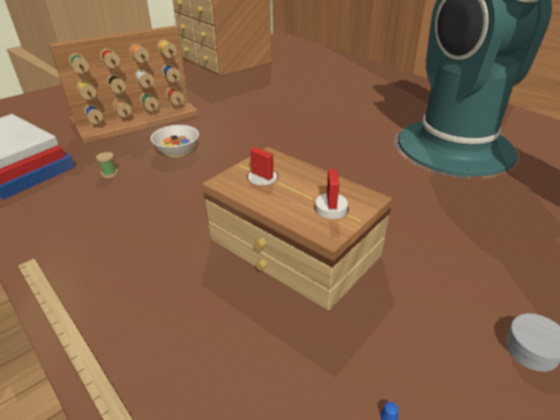

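View pics/side0.png

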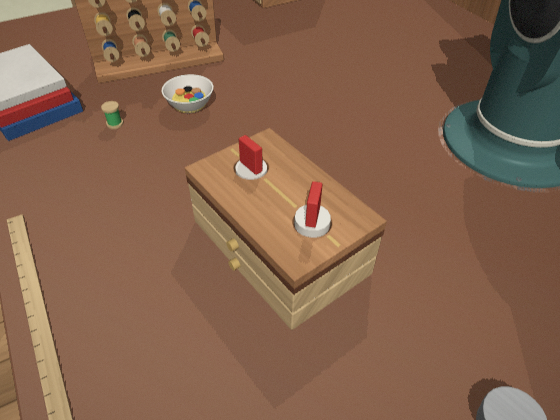

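View pics/wrist0.png

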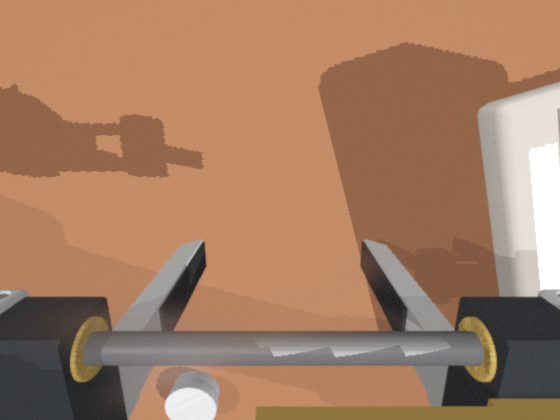

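The side picture shows the loose key on the robot's side (handle ~(314,205), plug proud at (312,220)). The home key is at (251,155), and the box corners are visible. The wrist camera does not see the box. I'll zoom in on the two fixed views.

```bash
python3 - <<'E'
import cv2,numpy as np
a=cv2.imread("pics/scene0.png")[140:260,195:395]; b=cv2.imread("pics/side0.png")[120:300,180:390]
cv2.imwrite("pics/za.png",cv2.resize(a,None,fx=4,fy=4,interpolation=cv2.INTER_CUBIC))
cv2.imwrite("pics/zb.png",cv2.resize(b,None,fx=3.3,fy=3.3,interpolation=cv2.INTER_CUBIC))
E
```

```text
(no output)
```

View pics/za.png

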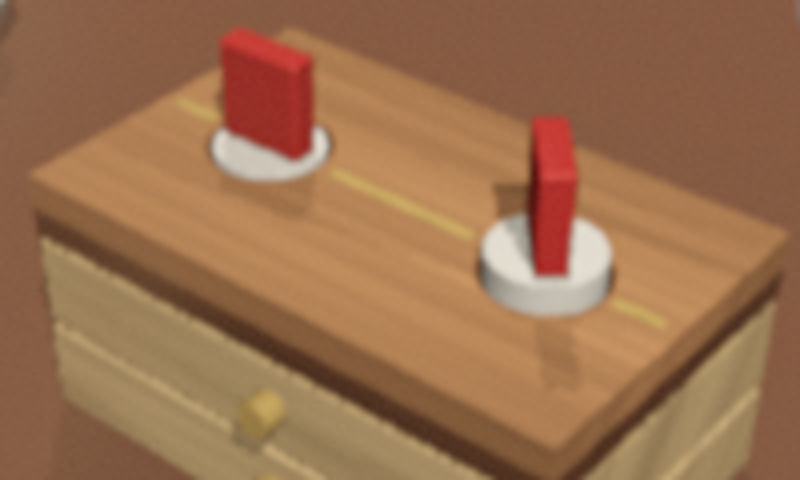

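View pics/zb.png

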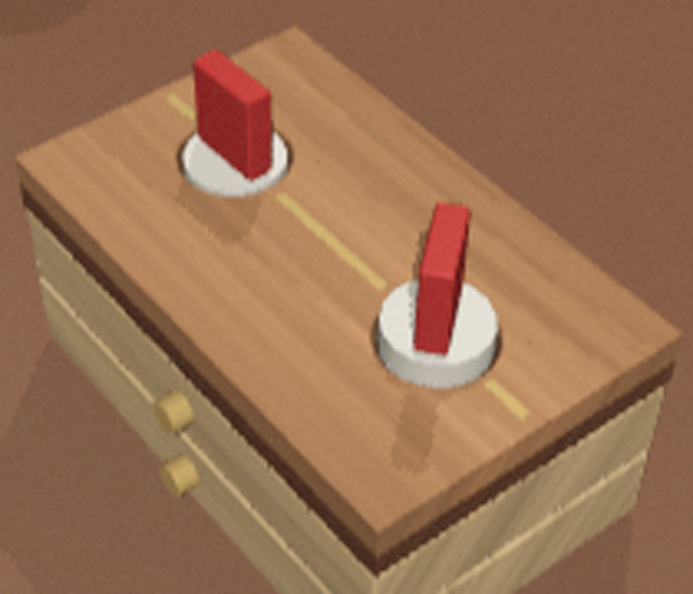

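Both crops show the four lid corners and the loose key's handle top. In the side crop the handle-top corners are about (438,203), (470,208), (459,277) and (421,271). I'll cast these onto planes at the known heights.

```bash
cat > h.py <<'E'
import numpy as np,cv2
def cast(c,uv,z):
    R,_=cv2.Rodrigues(np.array(c["rvec"])); t=np.array(c["tvec"]); o=-R.T@t
    K=np.array([[c["fx"],0,c["cx"]],[0,c["fy"],c["cy"]],[0,0,1]])
    d=(R.T@np.linalg.inv(K)@np.c_[uv,np.ones(len(uv))].T).T
    return o+d*((z-o[2])/d[:,2])[:,None]
E
python3 - <<'E'
from rig import robot
from h import *
np.set_printoptions(precision=4,suppress=True)
def S(p): return np.array([195,140])+(np.array(p)+.5)/4-.5
def D(p): return np.array([180,120])+(np.array(p)+.5)/3.3-.5
for n,f,L,T,P in (("scene",S,[(32,177),(288,28),(788,236),(555,452)],[(533,119),(569,119),(576,179),(536,179)],[(178,100),(665,324)]),
      ("side",D,[(18,158),(296,28),(680,335),(378,535)],[(438,203),(470,208),(459,277),(421,271)],[(170,97),(525,415)])):
    c=robot.camera_info(n)
    l=cast(c,f(L),.12); print(n,"corners\n",l[:,:2],"centre",l.mean(0)[:2], "sides",[np.linalg.norm(l[i]-l[i-1]).round(4) for i in range(4)])
    a=l[0]-l[3]+l[1]-l[2]; print("yaw of long",np.degrees(np.arctan2(a[1],a[0])))
    b=l[1]-l[0]+l[2]-l[3]; print("yaw of short",np.degrees(np.arctan2(b[1],b[0])))
    t=cast(c,f(T),.176); print("handle top",t.mean(0)[:2],"sizes",[np.linalg.norm(t[i]-t[i-1]).round(4) for i in range(4)])
    d=t[0]-t[3]+t[1]-t[2]; print("handle yaw",np.degrees(np.arctan2(d[1],d[0])))
    p=cast(c,f(P),.12); d=p[0]-p[1]; print("inlay",p.mean(0),np.degrees(np.arctan2(d[1],d[0])))
    # colour-mask of loose plug
    v=a/np.linalg.norm(a); print("loose well predicted",(l.mean(0)-.07*v)[:2])
E
```

```text
scene corners
 [[ 0.6409 -0.098 ]
 [ 0.4836 -0.1266]
 [ 0.4435  0.1312]
 [ 0.6009  0.1575]] centre [0.5422 0.016 ] sides [np.float64(0.2587), np.float64(0.1599), np.float64(0.2609), np.float64(0.1596)]
yaw of long -81.12646083464233
yaw of short -170.11308826489244
handle top [0.5324 0.086 ] sizes [np.float64(0.0398), np.float64(0.0132), np.float64(0.0398), np.float64(0.0139)]
handle yaw -133.52411191771017
inlay [0.5408 0.0141 0.12  ] -80.91976958204047
loose well predicted [0.5314 0.0852]
side corners
 [[ 0.6396 -0.0985]
 [ 0.4828 -0.1241]
 [ 0.4421  0.1312]
 [ 0.5993  0.1578]] centre [0.5409 0.0166] sides [np.float64(0.2594), np.float64(0.1589), np.float64(0.2584), np.float64(0.1595)]
yaw of long -81.00739029914426
yaw of short -170.54723541270448
handle top [0.5294 0.0858] sizes [np.float64(0.038), np.float64(0.0125), np.float64(0.0379), np.float64(0.0143)]
handle yaw -129.89008500208743
inlay [0.5407 0.0156 0.12  ] -80.68061942239778
loose well predicted [0.53   0.0858]
```

Both views agree: the loose well is at about (0.531, 0.0855), the slot at about 99.2° and the handle at about 48°, so it needs about +51°. Next I'll check that both grasp options are feasible, go above the key and look with the wrist camera.

```bash
cat >> h.py <<'E'
def rot(deg):  # tool down, y axis at angle deg
    a=np.radians(deg); y=np.array([np.cos(a),np.sin(a),0]); z=np.array([0,0,-1.]); return np.c_[np.cross(y,z),y,z]
E
python3 - <<'E'
from rig import robot
from h import *
np.set_printoptions(precision=3,suppress=True)
P=[.531,.0855]
for a in (138,-42):
    for d in (0,51):
        print(a,d,robot.ik(P+[.157],rot(a+d)))
E
```

```text
138 0 [-0.412  0.346  0.237  1.903 -0.101  0.904  2.282]
138 51 [-1.033  0.572  1.086  1.921 -0.598  1.017 -2.663]
-42 0 [-0.75   0.405  0.662  1.914 -0.308  0.925 -0.672]
-42 51 [-0.677  0.385  0.568  1.912 -0.257  0.917  0.172]
```

```bash
python3 - <<'E'
from rig import robot
from h import *
np.set_printoptions(precision=3,suppress=True)
robot.move_ptp([.531,.0855,.25],rot(-42))
s=robot.get_state(); print(s["time"],s["qpos"],s["ee_pos"])
c=robot.camera_info("wrist"); im=robot.grab_frame("wrist")
import pickle; pickle.dump(c,open("w1.pkl","wb"))
cv2.imwrite("pics/w1.png",im[:,:,::-1])
E
```

```text
2.3833 [-0.772  0.279  0.666  1.82  -0.191  1.108 -0.77 ] [0.531 0.087 0.25 ]
```

View pics/w1.png

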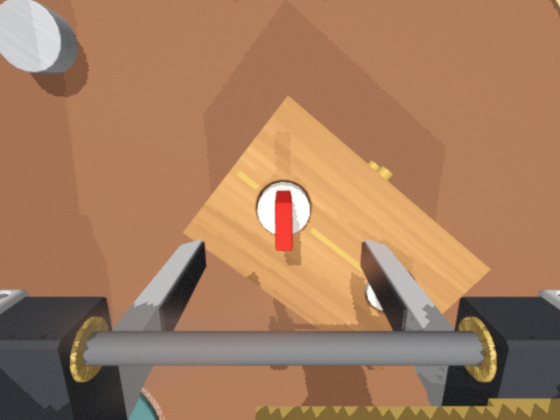

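The wrist view shows the key centred between the fingers, with the plug at about (284,208) and the handle's red top at about (284,225). The handle looks nearly parallel to the pads. I'll measure it.

```bash
python3 - <<'E'
import pickle
from h import *
np.set_printoptions(precision=4,suppress=True)
c=pickle.load(open("w1.pkl","rb")); im=cv2.imread("pics/w1.png").astype(int)
b,g,r=im[...,0],im[...,1],im[...,2]
m=((r>100)&(g<60)&(b<60)); 
ys,xs=np.nonzero(m); print(xs.min(),xs.max(),ys.min(),ys.max())
top=(m&(r>215)).astype(np.uint8)
for y in range(ys.min(),ys.max()+1,6): 
    q=xs[ys==y]; print(y,q.min(),q.max(),im[y,(q.min()+q.max())//2])
cn=max(cv2.findContours(top,0,2)[0],key=cv2.contourArea); rr=cv2.minAreaRect(cn); bx=cv2.boxPoints(rr); print(rr)
p=cast(c,bx,.176); print(p.mean(0))
e=[p[i]-p[i-1] for i in range(4)]
for v in e: print(np.linalg.norm(v),np.degrees(np.arctan2(v[1],v[0])))
L=[(289,96),(490,268)]
l=cast(c,L,.12);v=l[1]-l[0];print("lid long edge",np.linalg.norm(v),np.degrees(np.arctan2(v[1],v[0])))
I=cast(c,[(239,174),(258,187),(312,232),(360,267)],.12);v=I[3]-I[0];print("inlay",np.degrees(np.arctan2(v[1],v[0])))
E
```

```text
276 291 191 247
191 287 287 [ 52  59 185]
197 277 290 [ 37  41 189]
203 276 290 [ 43  53 235]
209 276 290 [ 50  56 247]
215 278 290 [ 54  63 247]Traceback (most recent call last):
  File "<stdin>", line 10, in <module>
    return umr_minimum(a, axis, None, out, keepdims, initial, where)
ValueError: zero-size array to reduction operation minimum which has no identity
```

```bash
python3 - <<'E'
import pickle
from h import *
np.set_printoptions(precision=4,suppress=True)
c=pickle.load(open("w1.pkl","rb")); im=cv2.imread("pics/w1.png").astype(int)
b,g,r=im[...,0],im[...,1],im[...,2]
m=((r>150)&(g<90)&(b<90)&(r>2.2*g)&(r>2.5*b)); top=(m&(r>215)).astype(np.uint8)
cn=max(cv2.findContours(top,0,1)[0],key=cv2.contourArea); x,y,w,h=cv2.boundingRect(cn); print(x,y,w,h)
cen=[]
for v in range(y+3,y+h-3):
    q=np.nonzero(top[v,265:305])[0]+265
    cen.append(((q.min()+q.max())/2,v)); 
    if v%6==0: print(v,q.min(),q.max())
cen=np.array(cen)
k=np.polyfit(cen[:,1],cen[:,0],1); y0,y1=y-.5,y+h-.5
e=cast(c,[(np.polyval(k,y0),y0),(np.polyval(k,y1),y1)],.176)
v=e[0]-e[1]; print("centre",e.mean(0),"len",np.linalg.norm(v),"yaw",np.degrees(np.arctan2(v[1],v[0])))
L=[(289,96),(490,268)]
l=cast(c,L,.12);v=l[1]-l[0];print("lid edge",np.linalg.norm(v),np.degrees(np.arctan2(v[1],v[0])))
I=cast(c,[(239,174),(360,267)],.12);v=I[1]-I[0];print("inlay",np.degrees(np.arctan2(v[1],v[0])))
E
```

```text
276 203 16 48
210 276 291
216 276 291
222 276 291
228 276 291
234 276 291
240 276 291
246 276 291
centre [0.53   0.0837 0.176 ] len 0.039259410566950106 yaw 48.206105833796904
lid edge 0.2579995565517427 -80.69398872529034
inlay -80.47615196678031
```

Handle yaw is 48.2° and the slot is at 99.3°, so the turn is about +51°. Now I'll descend and grip.

```bash
python3 - <<'E'
from rig import robot
from h import *
np.set_printoptions(precision=4,suppress=True)
hit=robot.move_linear([.5305,.0848,.156],velocity=.08,frame=rot(-41.8),threshold=10)
s=robot.get_state(); print(hit,s["time"],s["ee_pos"],s["force"],s["moment"])
robot.gripper_to(.008)
s=robot.get_state(); print(s["time"],s["opening"],s["ee_pos"],s["force"],s["moment"],s["qpos"])
cv2.imwrite("pics/s1.png",robot.grab_frame("side")[:,:,::-1])
E
```

```text
False 3.7583 [0.5307 0.0848 0.1564] [-0.2032  0.5596  0.3727] [-0.0593  0.1176  0.0148]
4.9583 0.01370463681901852 [0.5305 0.0848 0.156 ] [-0.0085  0.3561 -0.0378] [-0.0606  0.1121 -0.0187] [-0.7177  0.3959  0.6211  1.9151 -0.2861  0.919  -0.6871]
```

View pics/s1.png

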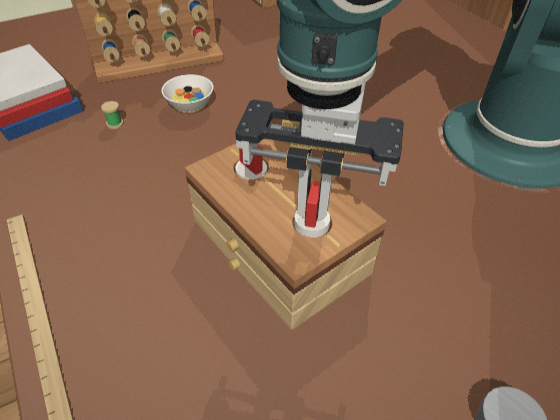

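The side picture shows both pads on the red handle at about (313,205), the plug still seated, and near-zero forces. Next I'll turn with joint 7 alone, in steps.

```bash
python3 - <<'E'
from rig import robot
from h import *
np.set_printoptions(precision=4,suppress=True)
q=robot.get_state()["qpos"].copy(); q0=q[6]
for d in (17,34,51.1):
    q[6]=q0+np.radians(d); robot.goto_joints(q)
    s=robot.get_state(); y=s["tool_rot"][:,1]; print(s["time"],s["ee_pos"],s["force"],s["moment"],np.degrees(np.arctan2(y[1],y[0])),s["opening"])
    if np.abs(s["force"]).max()>12: break
cv2.imwrite("pics/s2.png",robot.grab_frame("side")[:,:,::-1])
E
```

```text
5.4083 [0.5305 0.0848 0.156 ] [-0.909  -0.0035  0.0405] [0.0079 0.15   0.0245] -25.03430354613939 0.013957360441335376
5.8083 [0.5305 0.0849 0.156 ] [-1.2678 -0.5767 -0.3439] [-0.0867  0.0931 -0.0009] -8.16580253673492 0.013702529734238128
6.2083 [0.5305 0.0848 0.156 ] [ 0.1515 -0.074  -0.4422] [-0.049   0.0306  0.0466] 8.879084277818555 0.013541442546909354
```

View pics/s2.png

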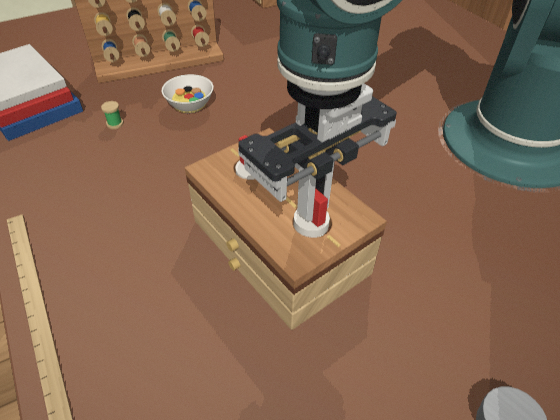

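The key turned with the gripper: the handle at about (320,207) now lines up with the inlay, and the plug is still proud. Now a light guarded push down.

```bash
python3 - <<'E'
from rig import robot
from h import *
np.set_printoptions(precision=4,suppress=True)
hit=robot.move_linear([.5305,.0848,.1455],velocity=.02,threshold=5)
s=robot.get_state(); print(hit,s["time"],s["ee_pos"],s["force"],s["moment"],s["opening"])
cv2.imwrite("pics/s3.png",cv2.resize(robot.grab_frame("side")[120:300,180:390,::-1],None,fx=3.3,fy=3.3))
E
```

```text
True 6.7583 [0.5303 0.0848 0.1459] [-1.3852  0.193   7.4537] [-0.067   0.3869  0.0016] 0.014113193098222562
```

View pics/s3.png

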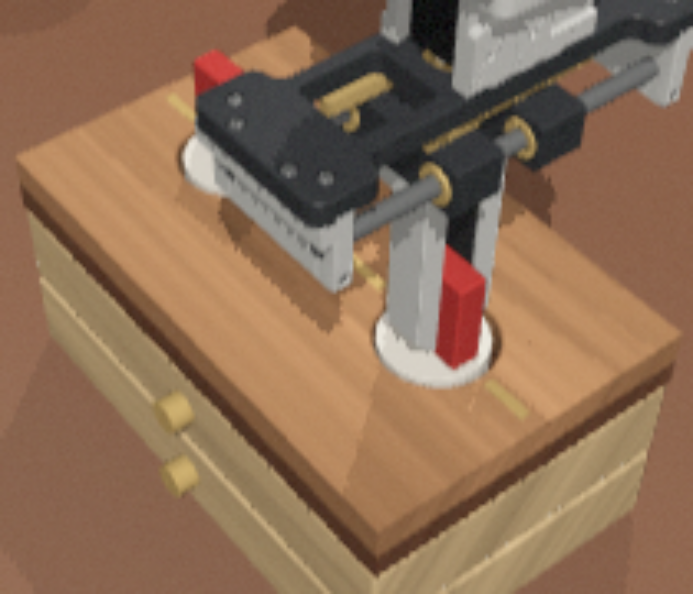

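The key went down 10.1 mm before light contact, and the plug at about (435,345) in the crop looks flush. I'll open, go straight up, and check.

```bash
python3 - <<'E'
from rig import robot
from h import *
np.set_printoptions(precision=4,suppress=True)
robot.gripper_to(.05)
robot.move_linear([.5305,.0848,.25],velocity=.1)
robot.move_linear([.44,.22,.30],velocity=.2)
s=robot.get_state(); print(s["time"],s["ee_pos"],s["force"],s["opening"])
a=robot.grab_frame("scene");b=robot.grab_frame("side")
cv2.imwrite("pics/s4.png",b[:,:,::-1])
cv2.imwrite("pics/s4z.png",cv2.resize(b[120:300,180:390,::-1],None,fx=3.3,fy=3.3,interpolation=cv2.INTER_CUBIC))
cv2.imwrite("pics/a4z.png",cv2.resize(a[140:260,195:395,::-1],None,fx=4,fy=4,interpolation=cv2.INTER_CUBIC))
E
```

```text
9.7333 [0.4403 0.2191 0.2997] [ 0.3693  0.0662 -0.0807] 0.04954191247885476
```

View pics/s4z.png

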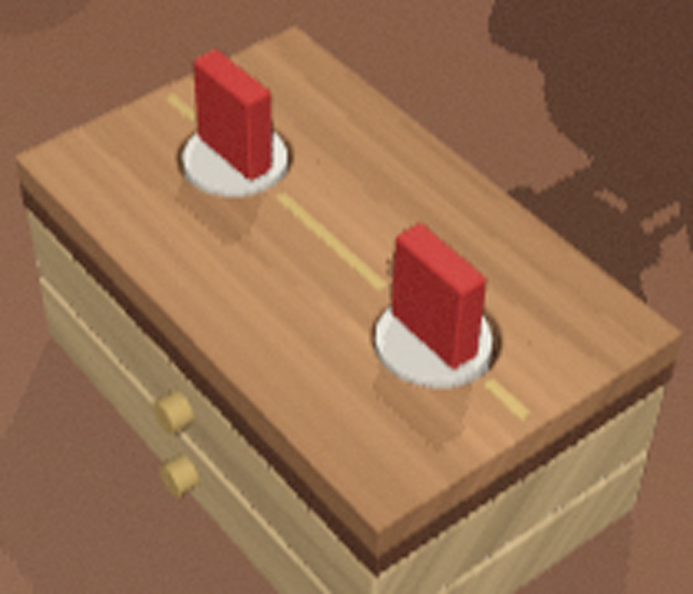

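View pics/a4z.png

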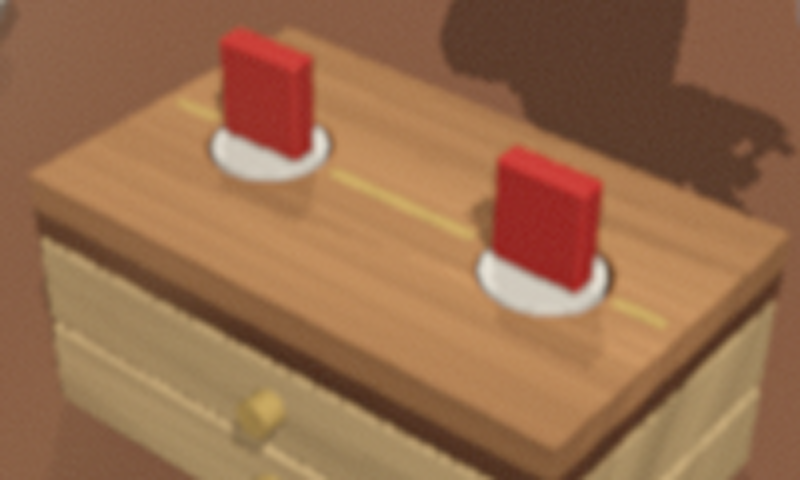

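Both views show the key flush in its well and in line with the inlay, like the home key, which has not moved. In the side crop its plug is at about (435,345). The gripper is clear, so I'm handing in.

```bash
python3 - <<'E'
from rig import robot
robot.sign_off(); print(robot.get_state()["time"])
E
```

```text
the job is handed in; nothing more can be done
the job is handed in; nothing more can be done
```

The loose key is home, and I handed the job in at about 9.8 s of the 32 s allowed. I gripped its handle, turned it about 51° in its well without lifting, and pressed it down lightly. I then let go and moved clear.

- **Descent:** on the final press the key went down 10.1 mm before meeting light contact, against the 10 mm expected. The force then read about 7.5 N, slightly over the 5 N stop I had set.
- **Final pictures:** in both fixed views the plug sits flush with the lid and the handle lines up with the brass inlay. The other key looks unmoved and the robot is touching nothing. I judged this by eye and did not measure the final height from the images.
- **Disagreements:** the camera measurements differed by up to about 3 mm in position and 4° in handle angle. The grasp and turn had enough play to absorb that, and no check failed.

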